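# Prop the stamp chest's lid open

## Robot

A 6-joint arm with a two-finger parallel gripper is mounted at the origin on a cart in front of the work surface, level with it; the furniture and walls round the work are solid. World frame = base frame: x ahead of the robot, y to its left, z up, the work surface at z = 0. Lengths are in m, angles in rad, forces in N, time in s.
With the tool pointing down it reaches from about 0.375 to 0.975 m from the base axis. Payload 3.8 kg.
Tool frame: the origin (TCP) lies at the very end of the fingers, on their centre line; the grasp point (between the pads) lies 19 mm behind it (bot.pinch_z is the distance from the TCP to the grasp point, in m); x points along the fingers, y is the direction in which the jaws open and shut, and the axes are right-handed (so a half turn about x gives the same grasp; the last joint's range is limited). The gripper opens to 85 mm and grips with 20 to 120 N. Pads are 22 mm wide; open, the fingers measure 114 mm over their backs; the gripper's body (76 mm by 85 mm) begins 54 mm behind the grasp point. The pads swing forward as they close: fully open they stand 13 mm farther back than shut.
Start: joints at [1.289, 0.264, 1.604, -0, 1.274, -0.037], TCP at [0.164, 0.655, 0.231] pointing down, gripper open.
Joint ranges: [-2.63, 2.63], [-0.94, 2.18], [0.31, 2.57], [-1.31, 4.45], [0, 2.66], [-2.55, 2.55]. Speed limits (rad/s): [2.57, 2.57, 3.14, 3.14, 3.14, 3.14].

## Interface

Orientations are given as a rotation vector (axis times angle).
In Python, from workcell import monitor, imaging, finish_job, bot gives the robot as it stands.
- The arm moves only by the tool jog_arm, never from a script. Its argument "rows" is a list of rows, each a list of 7 numbers: the shift along the tool's x, y, z in m, then the turn, a rotation vector about the tool's x, y, z in rad, then the opening in per cent of the stroke, from 0 (shut) to 100 (fully open). A call has 1 to 20 rows; each row is the pose to reach, as a shift and turn from the pose measured when the call began, along the tool's axes at that moment; what a row does not reach only later rows make up. A row lasts 1/10 s, in which the tool goes at most 50 mm and 8.59 degrees, less where a joint would pass 70% of its speed; a pose out of reach is approached as far as the arm can. A call with a gripper value outside its range is refused whole. The fingers move at their own pace and stop on an object; "force" is the grip in N (left out, the last holds). Time passes only in rows, so rows that repeat a pose let the fingers close. It gives the time, the measured TCP pose, the force and the opening at its end, in the units of the state.
- monitor.read_state(): the state, without advancing time (a new reading comes with each control period).
- imaging.read_camera(name): name is "scene" or "top" or "wrist"; returns the picture (420x560x3 uint8, blue, green, red); there is no depth.
- imaging.camera_params(name): a dict with "fx", "fy", "cx", "cy" (pixels), "T" (4x4, takes a point from camera to world coordinates); the wrist camera has in their place "T_tool_cam" (4x4, takes a point from camera to tool coordinates, whose origin is the TCP and whose axes are the tool frame's). Camera axes: x right, y down, z forward; pixel columns grow to the right and rows downward; lengths in m; the calibration is good to about 2 mm. A picture is of the moment at which its call begins: read the wrist's pose just before it. camera_params takes no time and is no camera call.
- finish_job(): hands the job in, once; it reports no verdict.
The state is a dict: "time": time; "q": joint angles; "joint_vel": joint speeds; "joint_torque": joint torques, N m; "tool_pos": TCP position; "tcp_rot": TCP orientation; "wrist_force": force on the tool from outside, world axes, zero at the start; "torque": the same for the moment, N m; "width": opening from 0.0 (shut) to 1.0 (fully open).
Only numpy, scipy, OpenCV 4.12 (cv2) and the standard library are available. Lean on these libraries where they do the work, as an engineer would, in place of code of your own. Each camera call takes 0.05 s, during which the arm holds its last target. There are 200 camera calls.

## Task

Prop the wooden stamp chest's lid open: swing the steel prop rod with the red ball end up out of its clip until it stands upright, then bring the leaning lid forward by its handle and lower it gently until the rod's red ball sits in the slot under the lid and carries it. Let go of everything, and leave the steel setter, the marker and the thread spool where they lie.

Things in the scene. Friction and masses are not known exactly. Their poses are not given: they have to be found in the camera images.
- chest: open wooden chest fixed to the table, 180 (its x) x 230 (its y) x 75 mm high, walls 7 mm; origin at the centre of its underside; its x axis points away from the robot to the side with the lid's hinge, its y axis to the left, z up. Turned up to 0.2 rad from the world axes. Leather stamps lie inside, less than 35 mm high. A low partition (7 mm thick, top 35 mm above the table) runs along y at x = +6 mm under the prop rod
- prop (a joint): hinge of the prop rod, a round steel rod 11 mm thick that ends in a red plastic ball 18 mm thick, 130 mm long from pivot to end. 0: it lies level along the chest's -y direction, in an open clip 50 mm from the pivot; 1.57: it stands upright; 1.60: its stop. It starts at 0 to 0.12, turns about the chest's x axis, and by the friction of its pivot stays wherever it is left (0.04 N m); the clip has no hold
- prop_pivot (a point): pivot of the prop rod, at (6, 70, 62) mm in the chest's frame; fixed. The bracket there is 22 mm wide and reaches 73 mm above the table
- prop_tip (a point): centre of the red ball (radius 9 mm) at the rod's end, 121.5 mm from the pivot. The ball can be pinched from above across the chest's x direction and turns between the fingers as the rod swings; the air is free for 26 mm below it and for 70 mm on either side of it
- lid (a joint): hinge of the lid, a wooden panel 180 x 230 x 8 mm, 0.25 kg, almost free to turn. 0: leaning back on its stop, 106 degrees open, where it starts (within 0.07); 0.28: straight up, beyond which it falls forward towards shut unless held; 0.87: resting on the upright prop rod, 56 degrees open; 1.85: shut
- lid_hinge (a point): middle of the lid's hinge line, at (90, 0, 75) mm in the chest's frame; fixed; the line runs along the chest's y
- lid_handle (a point): middle of the lid's handle, a round bar 10 mm thick and 90 mm long, parallel to the hinge line and 220 mm from it, standing 40 mm clear of the lid's free edge in the lid's plane, on two arms (80 mm free between them); it can be pinched from above across the chest's x direction and turns between the fingers as the lid swings
- lid_slot (a point): middle of the slot's floor on the lid's underside, 137 mm from the hinge line and in the plane y = 70 mm of the chest: between two brass cheeks 10 mm high, 50 mm long, 54 mm apart (along y). The point's axes are the lid's: x away from the handle towards the hinge, y along the hinge, z out of the lid's top face
- setter_long: bystander: loose steel rivet setter, 18 x 150 x 18 mm, lying on the table to the right of the chest; origin under its middle
- spool: bystander: spool of brown thread, 40 mm thick, 49 mm high, standing to the left of the chest; origin under its middle
- marker: bystander: dark marker pen, 15 x 130 x 15 mm, lying to the left of the chest; origin under its middle

How it is judged:
By the outcome, as a careful person would: the job done as asked, in the order asked, and still so for the second after the job is handed in, with the robot touching nothing.
It also fails if it takes over 48 s, if anything falls off the work surface, if the arm or the gripper's body presses on something with over 40 N, if the wrist force passes 120 N, or if a joint passes its speed limit or range.

## Working session

There is one attempt and no reset: what is moved stays moved. The work goes in short steps, Python scripts to look and compute and a tool call to move; the robot and the scene stay as the last step left them, time stands still between calls to the robot, and variables do not carry over. Pictures are saved under pics/ and viewed, about 8 in all and at most 12, crops included, and the job is handed in when it is done.

Besides the shell and the picture viewer there is one more tool, called after "Emit:" as name([rows], argument=value, ...), one row to a line, values as JSON. jog_arm: Moves the arm, as the interface text tells. Its arguments: {"type":"object","properties":{"rows":{"type":"array","items":{"type":"array","items":{"type":"number"}}},"force":{"type":"number"}},"required":["rows"]}

```bash
mkdir -p pics; ls
python3 - <<'E'
from workcell import monitor, imaging, bot
import cv2,numpy as np
s=monitor.read_state();print(s)
for n in("scene","top"):
    im=imaging.read_camera(n);cv2.imwrite(f"pics/{n}0.png",im);print(n,imaging.camera_params(n))
print(imaging.camera_params("wrist"),bot.pinch_z)
a=cv2.imread("pics/scene0.png")
E
```

```text
pics
{'time': 0.0, 'q': array([ 1.28909915e+00,  2.64764680e-01,  1.60536665e+00,  7.84306311e-07,
        1.27372746e+00, -3.68906754e-02]), 'joint_vel': array([0.00021976, 0.00139201, 0.00044678, 0.00039955, 0.00084254,
       0.00050187]), 'joint_torque': array([-1.48034767e-03, -5.15137625e+01, -3.67306602e+01, -2.45068704e-04,
        1.33697205e-02, -8.35804940e-06]), 'tool_pos': array([0.16338925, 0.65416716, 0.22995825]), 'tcp_rot': array([ 0.19043256,  1.56259873, -0.19395434]), 'wrist_force': array([ 0.51789244,  0.67747379, -0.01733695]), 'torque': array([-0.01643459, -0.01807096,  0.0047183 ]), 'width': 1.0050692700142927}
scene {'fx': 538.9868877341031, 'fy': 538.9868877341031, 'cx': 270.78870347742463, 'cy': 202.64779040381833, 'T': array([[-0.87531897, -0.31443967,  0.36734779, -0.01884031],
       [-0.48350268,  0.57931625, -0.65621479,  1.09418838],
       [-0.00647058, -0.75201089, -0.65911892,  1.19108939],
       [ 0.        ,  0.        ,  0.        ,  1.        ]])}
top {'fx': 504.7274528916628, 'fy': 504.7274528916628, 'cx': 282.55707031569835, 'cy': 207.8665931140724, 'T': array([[ 0.06790457, -0.97528915,  0.21023809,  0.21136736],
       [-0.99768481, -0.06558947,  0.01797325,  0.11287061],
       [-0.00373971, -0.21097181, -0.97748499,  1.51811165],
       [ 0.        ,  0.        ,  0.        ,  1.        ]])}
{'fx': 329.20604372923816, 'fy': 329.20604372923816, 'cx': 277.36679190613154, 'cy': 214.42577143448503, 'T_tool_cam': array([[ 1.16507777e-03, -2.99004852e-01,  9.54250880e-01,
        -1.43263509e-01],
       [ 9.99999263e-01,  6.74837207e-04, -1.00948014e-03,
        -1.39106602e-03],
       [-3.42124540e-04,  9.54251352e-01,  2.99005418e-01,
        -7.60826226e-02],
       [ 0.00000000e+00,  0.00000000e+00,  0.00000000e+00,
         1.00000000e+00]])} 0.0187
```

View pics/scene0.png

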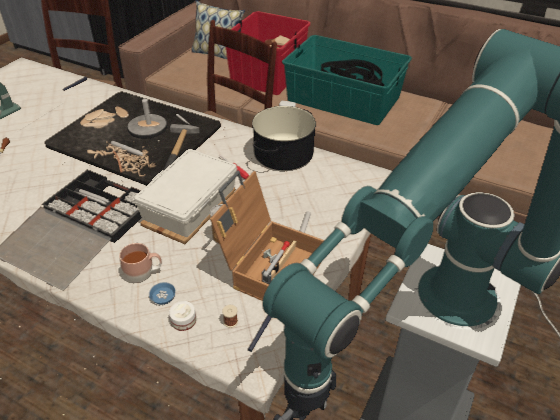

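View pics/top0.png

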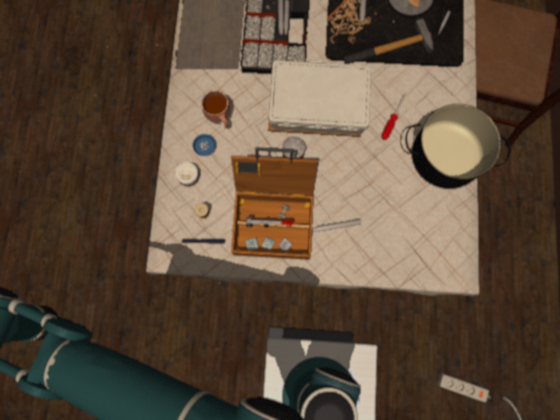

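The top view shows the chest rim at about (236–313, 195–257). The red ball is near (288, 222), the handle near (275, 150), and the lid is leaning back. I'll zoom in on it.

Run:
```python
import cv2,numpy as np
t=cv2.imread("pics/top0.png")[140:265,225:325];s=cv2.imread("pics/scene0.png")[170:305,205:330]
t=cv2.resize(t,None,fx=4,fy=4,interpolation=3);s=cv2.resize(s,None,fx=3.2,fy=3.2,interpolation=3)
o=np.zeros((500,800,3),np.uint8);o[:500,:400]=t;o[:432,400:]=s
cv2.imwrite("pics/crop0.png",o)
for n in("top","scene"):
    im=cv2.imread(f"pics/{n}0.png");b,g,r=[im[...,i].astype(int) for i in range(3)]
    m=((r>110)&(r>2.5*g)&(r>2.2*b)).astype(np.uint8)
    _,_,st,c=cv2.connectedComponentsWithStats(m)
    print(n,[(st[i][:5].tolist(),c[i].round(1).tolist()) for i in range(1,len(st)) if st[i,4]>8])
```

```text
top [([382, 114, 15, 25, 154], [389.0, 126.5]), ([282, 221, 11, 5, 40], [287.2, 222.5])]
scene [([241, 12, 69, 83, 1923], [275.9, 35.5]), ([232, 24, 8, 7, 34], [236.3, 27.2]), ([230, 49, 5, 30, 55], [231.9, 64.3]), ([240, 52, 5, 31, 60], [241.6, 67.3]), ([250, 56, 5, 32, 67], [251.5, 72.4]), ([259, 61, 6, 31, 71], [261.4, 77.0]), ([238, 167, 11, 12, 57], [242.7, 172.8]), ([77, 198, 10, 8, 24], [82.0, 201.5]), ([111, 199, 8, 8, 19], [114.8, 202.7]), ([67, 206, 11, 8, 28], [72.1, 209.9]), ([100, 207, 10, 8, 22], [105.0, 210.8]), ([90, 216, 10, 9, 24], [94.5, 219.9]), ([282, 241, 8, 9, 38], [285.4, 244.7])]
```

View pics/crop0.png

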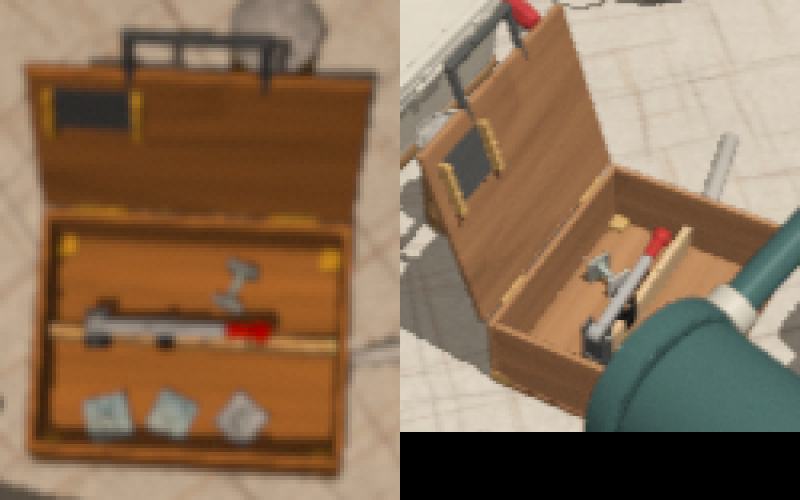

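The crop shows these points:
- **Handle:** bar from about (122,35) to (285,42) in the crop.
- **Rod:** pivot at (97,325), ball at about (250,330).
- **Chest:** hinge edge from (48,213) to (352,222), front rim from about (32,447) to (342,465).

Next I'll triangulate.

```bash
cat > h.py <<'E'
import numpy as np,cv2
from workcell import monitor,imaging,bot
from scipy.spatial.transform import Rotation as R
def ray(n,u,v,st=None):
    p=imaging.camera_params(n);d=np.array([(u-p["cx"])/p["fx"],(v-p["cy"])/p["fy"],1.])
    if n=="wrist":
        T=np.eye(4);T[:3,:3]=R.from_rotvec(st["tcp_rot"]).as_matrix();T[:3,3]=st["tool_pos"];T=T@p["T_tool_cam"]
    else:T=p["T"]
    d=T[:3,:3]@d;return T[:3,3],d/np.linalg.norm(d)
def onz(n,u,v,z,st=None):
    o,d=ray(n,u,v,st);return o+d*(z-o[2])/d[2]
def tri(rs):
    A=np.zeros((3,3));b=np.zeros(3)
    for o,d in rs:
        P=np.eye(3)-np.outer(d,d);A+=P;b+=P@o
    x=np.linalg.solve(A,b);return x,[np.linalg.norm(np.cross(x-o,d)) for o,d in rs]
def proj(n,X,st=None):
    p=imaging.camera_params(n)
    if n=="wrist":
        T=np.eye(4);T[:3,:3]=R.from_rotvec(st["tcp_rot"]).as_matrix();T[:3,3]=st["tool_pos"];T=T@p["T_tool_cam"]
    else:T=p["T"]
    c=np.linalg.inv(T)@np.append(X,1);return np.array([p["fx"]*c[0]/c[2]+p["cx"],p["fy"]*c[1]/c[2]+p["cy"]])
E
python3 - <<'E'
from h import *
np.set_printoptions(precision=4,suppress=True)
c=lambda u,v:(225+(u+.5)/4-.5,140+(v+.5)/4-.5)
for nm,p,z in [("BL",(48,213),.075),("BR",(352,222),.075),("FL",(32,447),.075),("FR",(342,465),.075),("h1",(122,34),.286),("h2",(285,42),.286),("piv",(97,325),.065)]:
    print(nm,onz("top",*c(*p),z))
print("ball zplane",onz("top",287.2,222.5,.065))
print(tri([ray("top",287.2,222.5),ray("scene",285.4,244.7)]))
# scene crop handle ends
s=lambda u,v:(205+(u-400+.5)/3.2-.5,170+(v+.5)/3.2-.5)
print(tri([ray("top",*c(122,34)),ray("scene",*s(452,70))]),tri([ray("top",*c(285,42)),ray("scene",*s(505,8))]))
print(tri([ray("top",*c(48,213)),ray("scene",*s(492,322))]),tri([ray("top",*c(352,222)),ray("scene",*s(616,170))]))
E
```

```text
BL [0.5577 0.2774 0.075 ]
BR [0.5659 0.0538 0.075 ]
FL [0.3846 0.2738 0.075 ]
FR [0.3866 0.051  0.075 ]
h1 [0.628  0.2163 0.286 ]
h2 [0.6296 0.1118 0.286 ]
piv [0.4784 0.2354 0.065 ]
ball zplane [0.4811 0.1231 0.065 ]
(array([0.4787, 0.1228, 0.0735]), [np.float64(0.0008335415469384658), np.float64(0.0008335415469384866)])
(array([0.6255, 0.2155, 0.2848]), [np.float64(0.002873523085611611), np.float64(0.0028735230856116747)]) (array([0.6348, 0.112 , 0.2729]), [np.float64(0.0008094533203757223), np.float64(0.0008094533203753629)])
(array([0.5582, 0.2776, 0.0731]), [np.float64(4.606292328112172e-05), np.float64(4.6062923281292695e-05)]) (array([0.5646, 0.0523, 0.0646]), [np.float64(0.003960391639583058), np.float64(0.003960391639582925)])
```

```bash
cat >> h.py <<'E'
YAW=0.025
def goal(yaw=None,flip=1):
    y=YAW if yaw is None else yaw
    X=np.array([0,0,-1.]);Y=flip*np.array([np.cos(y),np.sin(y),0]);return np.column_stack([X,Y,np.cross(X,Y)])
def rel(pos,M,st=None):
    st=st or monitor.read_state();Rm=R.from_rotvec(st["tcp_rot"]).as_matrix()
    print("shift",(Rm.T@(np.array(pos)-st["tool_pos"])).round(4),"turn",R.from_matrix(Rm.T@M).as_rotvec().round(4))
E
python3 - <<'E'
from h import *
st=monitor.read_state();print(R.from_rotvec(st["tcp_rot"]).as_matrix().round(3))
for f in(1,-1): rel([.44,.12,.24],goal(flip=f))
E
```

```text
[[-0.001  0.242  0.97 ]
 [-0.002  0.97  -0.242]
 [-1.    -0.002 -0.   ]]
shift [-0.009  -0.4513  0.3978] turn [1.301e+00 1.300e-03 1.900e-03]
shift [-0.009  -0.4513  0.3978] turn [-1.8406e+00 -2.0000e-03  1.4000e-03]
```

Emit:
jog_arm([
  [-0.009, -0.15, 0.13, 0.4, 0, 0, 100],
  [-0.009, -0.3, 0.26, 0.9, 0, 0, 80],
  [-0.009, -0.45, 0.398, 1.3, 0, 0, 60],
  [-0.009, -0.45, 0.398, 1.3, 0, 0, 60],
  [-0.009, -0.45, 0.398, 1.3, 0, 0, 60],
  [-0.009, -0.45, 0.398, 1.3, 0, 0, 60],
  [-0.009, -0.45, 0.398, 1.3, 0, 0, 60],
  [-0.009, -0.45, 0.398, 1.3, 0, 0, 60],
  [-0.009, -0.45, 0.398, 1.3, 0, 0, 60],
  [-0.009, -0.45, 0.398, 1.3, 0, 0, 60],
  [-0.009, -0.45, 0.398, 1.3, 0, 0, 60],
  [-0.009, -0.45, 0.398, 1.3, 0, 0, 60],
  [-0.009, -0.45, 0.398, 1.3, 0, 0, 60],
  [-0.009, -0.45, 0.398, 1.3, 0, 0, 60],
  [-0.009, -0.45, 0.398, 1.3, 0, 0, 60],
  [-0.009, -0.45, 0.398, 1.3, 0, 0, 60],
])

```text
time: 1.7
tool_pos: [0.4397, 0.1225, 0.2397]
tcp_rot: [1.187, 1.222, -1.19]
wrist_force: [0.6, 0.1, -0.5]
width: 0.597
```

Run:
```python
from h import *
st=monitor.read_state();im=imaging.read_camera("wrist");cv2.imwrite("pics/w1.png",im);np.save("w1.npy",st,allow_pickle=True)
print(st["tool_pos"],st["tcp_rot"],st["time"],st["q"])
b,g,r=[im[...,i].astype(int) for i in range(3)]
m=((r>90)&(r>2.2*g)&(r>2*b)).astype(np.uint8)
_,_,s,c=cv2.connectedComponentsWithStats(m)
print([(s[i][:5].tolist(),c[i].round(1).tolist()) for i in range(1,len(s)) if s[i,4]>20])
for X in [(.478,.119,.068),(.476,.234,.062),(.56,.166,.075)]:print(proj("wrist",X,st))
```

```text
[0.43974263 0.12250123 0.2396841 ] [ 1.1865148   1.22209921 -1.19011242] 1.7 [ 2.18194139e-01 -1.64502657e-01  2.03686023e+00 -1.48420559e-03
  1.27082882e+00  1.90386513e-01]
[([309, 176, 19, 36, 481], [318.8, 194.0]), ([534, 386, 26, 23, 171], [549.7, 396.2])]
[316.43561692 195.29426049]
[321.71234698  69.11809607]
[409.26279544 150.24366885]
```

View pics/w1.png

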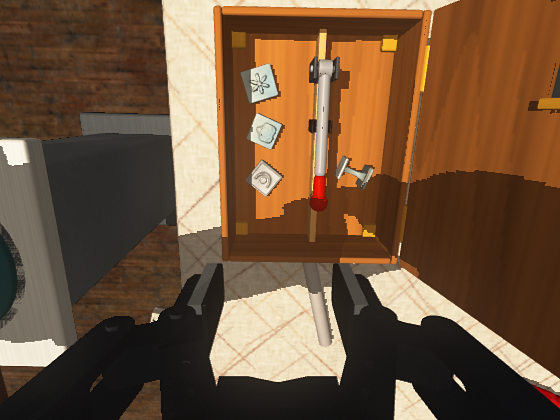

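Run:
```python
from h import *
np.set_printoptions(precision=4,suppress=True)
st=np.load("w1.npy",allow_pickle=True).item()
for nm,u,v,z in [("FL",217,8,.075),("BL",431,12,.075),("FR",224,262,.075),("BR",394,263,.075),("ball",318,202,.07),("rod",322,150,.066),("rod2",325,85,.063),("piv",325,69,.062)]:print(nm,onz("wrist",u,v,z,st))
im=cv2.imread("pics/w1.png")
cv2.imwrite("pics/w1c.png",cv2.resize(im[0:280,200:450],None,fx=2.1,fy=2.1,interpolation=3))
```

```text
FL [0.3856 0.2761 0.075 ]
BL [0.5611 0.2781 0.075 ]
FR [0.3867 0.0475 0.075 ]
BR [0.5614 0.0515 0.075 ]
ball [0.4797 0.1128 0.07  ]
rod [0.4807 0.1629 0.066 ]
rod2 [0.4798 0.2207 0.063 ]
piv [0.4789 0.2342 0.062 ]
```

View pics/w1c.png

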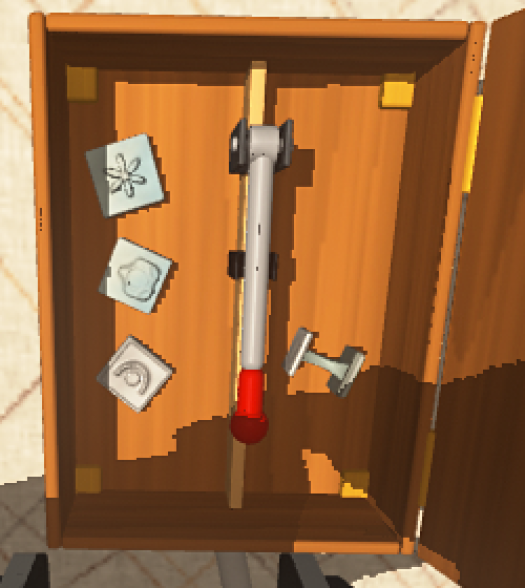

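The wrist view shows the ball at (318,202) px, which gives (0.480, 0.113, about 0.07). The pivot is near (0.479, 0.234) and the yaw is about 0.008.

```bash
sed -i 's/^YAW=.*/YAW=0.008/' h.py
python3 - <<'E'
from h import *
rel([.480,.113,.10],goal());rel([.480,.113,.048],goal())
E
```

```text
shift [0.1397 0.0401 0.0105] turn [0.0206 0.0018 0.0011]
shift [0.1917 0.0401 0.0104] turn [0.0206 0.0018 0.0011]
```

Emit:
jog_arm([
  [0.04, 0.04, 0.0105, 0.02, 0, 0, 60],
  [0.08, 0.04, 0.0105, 0.02, 0.002, 0.001, 60],
  [0.12, 0.04, 0.0105, 0.02, 0.002, 0.001, 60],
  [0.15, 0.04, 0.0105, 0.02, 0.002, 0.001, 60],
  [0.17, 0.04, 0.0105, 0.02, 0.002, 0.001, 60],
  [0.185, 0.04, 0.0105, 0.02, 0.002, 0.001, 60],
  [0.1917, 0.04, 0.0105, 0.02, 0.002, 0.001, 60],
  [0.1917, 0.04, 0.0105, 0.02, 0.002, 0.001, 60],
  [0.1917, 0.04, 0.0105, 0.02, 0.002, 0.001, 60],
])

```text
time: 2.65
tool_pos: [0.4804, 0.1136, 0.0488]
tcp_rot: [1.203, 1.213, -1.201]
wrist_force: [0.3, -0.1, -0.7]
width: 0.599
```

Run:
```python
from h import *
st=monitor.read_state();im=imaging.read_camera("wrist");cv2.imwrite("pics/w2.png",im);np.save("w2.npy",st,allow_pickle=True)
print(st["tool_pos"],st["time"],st["wrist_force"])
b,g,r=[im[...,i].astype(int) for i in range(3)]
m=((r>60)&(r>2.2*g)&(r>2*b)).astype(np.uint8)
_,_,s,c=cv2.connectedComponentsWithStats(m)
print([(s[i][:5].tolist(),c[i].round(1).tolist()) for i in range(1,len(s)) if s[i,4]>100])
for z in(.062,.07,.076):print(proj("wrist",(.48,.113,z),st))
```

```text
[0.48035017 0.11361102 0.0487515 ] 2.65 [ 0.28879014 -0.11853012 -0.65778873]
[([255, 240, 43, 82, 2642], [275.8, 282.9])]
[276.75720349 288.64563866]
[276.74261473 298.39138001]
[276.73057696 306.43297823]
```

View pics/w2.png

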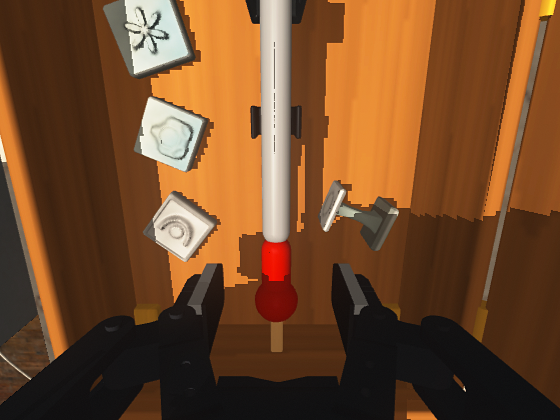

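The ball is centred between the pads at (276,301), so I'll close the gripper.

Emit:
jog_arm([
  [0, 0, 0, 0, 0, 0, 0],
  [0, 0, 0, 0, 0, 0, 0],
  [0, 0, 0, 0, 0, 0, 0],
  [0, 0, 0, 0, 0, 0, 0],
  [0, 0, 0, 0, 0, 0, 0],
  [0, 0, 0, 0, 0, 0, 0],
], force=30)

```text
time: 3.3
tool_pos: [0.4801, 0.1135, 0.0489]
tcp_rot: [1.203, 1.214, -1.202]
wrist_force: [-2.3, 1.6, 0.2]
width: 0.194
```

Run:
```python
from h import *
st=monitor.read_state();print(st["tool_pos"],st["time"],st["wrist_force"],st["width"]*85)
# arc: shifts in tool axes; start angle a0 ; chest y -> world
M=R.from_rotvec(st["tcp_rot"]).as_matrix();yv=np.array([-np.sin(YAW),np.cos(YAW),0]);zv=np.array([0,0,1.])
for a0 in(.04,.065):
  p=lambda a:.1215*(-np.cos(a)*yv+np.sin(a)*zv)
  for a in np.linspace(a0,1.575,16)[1:]:print((M.T@(p(a)-p(a0))).round(4),end=' ')
  print()
```

```text
[0.48008347 0.11352539 0.04886741] 3.3 [-2.30746776  1.62556353  0.2188896 ] 16.50661778207025
[-0.0124  0.     -0.0011] [-0.0246  0.     -0.0035] [-0.0365  0.     -0.0072] [-0.0479  0.     -0.012 ] [-0.0588  0.0001 -0.018 ] [-0.069   0.0001 -0.025 ] [-0.0785  0.0001 -0.0331] [-0.0871  0.0001 -0.0421] [-0.0947  0.0001 -0.0519] [-1.013e-01  1.000e-04 -6.240e-02] [-0.1068  0.0002 -0.0736] [-0.1111  0.0002 -0.0852] [-0.1141  0.0002 -0.0973] [-0.116   0.0002 -0.1096] [-0.1166  0.0002 -0.122 ] 
[-0.0121  0.     -0.0014] [-0.0241  0.     -0.004 ] [-0.0357  0.     -0.0079] [-0.0469  0.     -0.0128] [-0.0575  0.0001 -0.0189] [-0.0674  0.0001 -0.026 ] [-0.0766  0.0001 -0.034 ] [-0.085   0.0001 -0.043 ] [-0.0924  0.0001 -0.0527] [-0.0987  0.0001 -0.0631] [-0.104   0.0002 -0.0742] [-0.1082  0.0002 -0.0857] [-0.1112  0.0002 -0.0975] [-0.113   0.0002 -0.1096] [-0.1135  0.0002 -0.1218]
```

Emit:
jog_arm([
  [-0.006, 0, -0.0007, 0, 0, 0, 0],
  [-0.0121, 0, -0.0014, 0, 0, 0, 0],
  [-0.018, 0, -0.0027, 0, 0, 0, 0],
  [-0.0241, 0, -0.004, 0, 0, 0, 0],
  [-0.0357, 0, -0.0079, 0, 0, 0, 0],
  [-0.0469, 0, -0.0128, 0, 0, 0, 0],
  [-0.0575, 0, -0.0189, 0, 0, 0, 0],
  [-0.0674, 0, -0.026, 0, 0, 0, 0],
  [-0.0766, 0, -0.034, 0, 0, 0, 0],
  [-0.085, 0, -0.043, 0, 0, 0, 0],
  [-0.085, 0, -0.043, 0, 0, 0, 0],
])

```text
time: 4.4
tool_pos: [0.4797, 0.1577, 0.1356]
tcp_rot: [1.203, 1.214, -1.2]
wrist_force: [-4.4, -4.3, 3.1]
width: 0.191
```

Run:
```python
from h import *
st=monitor.read_state();im=imaging.read_camera("wrist");cv2.imwrite("pics/w3.png",im)
print(st["tool_pos"],st["time"],st["wrist_force"],st["width"])
```

```text
[0.47968122 0.15772746 0.13562293] 4.4 [-4.4103944  -4.27277167  3.09921073] 0.1905201368076805
```

View pics/w3.png

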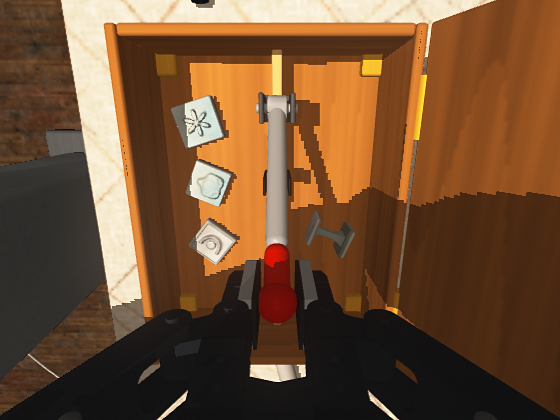

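The rod follows the gripper. I'll continue to upright.

Emit:
jog_arm([
  [-0.006, 0, -0.0085, 0, 0, 0, 0],
  [-0.0124, 0, -0.019, 0, 0, 0, 0],
  [-0.0177, 0, -0.03, 0, 0, 0, 0],
  [-0.022, 0, -0.0415, 0, 0, 0, 0],
  [-0.025, 0, -0.0533, 0, 0, 0, 0],
  [-0.0268, 0, -0.0654, 0, 0, 0, 0],
  [-0.0273, 0, -0.0715, 0, 0, 0, 0],
  [-0.0273, 0, -0.077, 0, 0, 0, 0],
  [-0.0273, 0, -0.077, 0, 0, 0, 0],
  [-0.0273, 0, -0.077, 0, 0, 0, 0],
])

```text
time: 5.45
tool_pos: [0.4788, 0.2342, 0.1622]
tcp_rot: [1.202, 1.214, -1.2]
wrist_force: [0.2, -0.8, -0.4]
width: -0.002
```

Run:
```python
from h import *
st=monitor.read_state();print(st["tool_pos"],st["time"],st["wrist_force"],st["width"])
t=imaging.read_camera("top");s=imaging.read_camera("scene");cv2.imwrite("pics/t4.png",t);cv2.imwrite("pics/s4.png",s)
for n,im in(("top",t),("scene",s)):
    p=proj(n,[.479,.234,.184]);q=proj(n,[.479,.234,.062]);print(n,p,q)
```

```text
[0.4788142  0.23416884 0.16224   ] 5.45 [ 0.24010158 -0.83725682 -0.43578981] -0.0018840937099630307
top [246.37042212 212.49555211] [249.43813759 220.89019663]
scene [265.68995027 241.79028823] [266.25009521 272.83308812]
```

The gripper shut fully, so the ball slipped out. I'll check where the rod is.

Run:
```python
from h import *
st=monitor.read_state();im=imaging.read_camera("wrist")
s=cv2.imread("pics/s4.png");c=cv2.resize(s[170:305,205:330],None,fx=3,fy=3,interpolation=3)
o=np.zeros((420,800,3),np.uint8);o[:,:425]=cv2.resize(im[:,60:],None,fx=.85,fy=1);o[:405,425:]=c[:405,:375]
cv2.imwrite("pics/w4.png",o);cv2.imwrite("pics/w4raw.png",im)
```

```text
(no output)
```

View pics/w4.png

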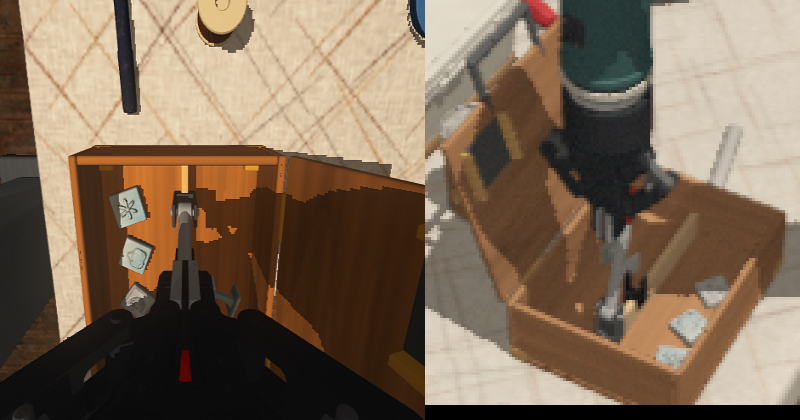

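The rod stopped partway at a steep angle, with the ball on the -y side of the fingers. I'll rise, open and look again.

Emit:
jog_arm([
  [-0.03, 0, 0, 0, 0, 0, 0],
  [-0.07, 0, 0, 0, 0, 0, 0],
  [-0.1, 0, 0.03, 0, 0, 0, 50],
  [-0.1, 0, 0.06, 0, 0, 0, 50],
  [-0.1, 0, 0.06, 0, 0, 0, 50],
  [-0.1, 0, 0.06, 0, 0, 0, 50],
  [-0.1, 0, 0.06, 0, 0, 0, 50],
])

```text
time: 6.3
tool_pos: [0.4789, 0.174, 0.2616]
tcp_rot: [1.202, 1.214, -1.202]
wrist_force: [-0.2, -0.0, 0.9]
width: 0.499
```

Run:
```python
from h import *
st=monitor.read_state();im=imaging.read_camera("wrist");cv2.imwrite("pics/w5.png",im);np.save("w5.npy",st,allow_pickle=True)
print(st["tool_pos"],st["time"],st["wrist_force"],st["width"])
for n in("wrist","top","scene"):
    i=im if n=="wrist" else imaging.read_camera(n)
    if n!="wrist":cv2.imwrite(f"pics/{n}5.png",i)
    b,g,r=[i[...,k].astype(int) for k in range(3)]
    m=((r>60)&(r>2.2*g)&(r>2*b)).astype(np.uint8)
    _,_,s,c=cv2.connectedComponentsWithStats(m)
    print(n,[(s[k][:5].tolist(),c[k].round(1).tolist()) for k in range(1,len(s)) if s[k,4]>15 and (n=="wrist" or 230<c[k][0]<300 and c[k][1]>190)])
    for a in np.arange(.8,1.4,.1):print(a.round(1),proj(n,[.479,.234-.1215*np.cos(a),.062+.1215*np.sin(a)],st).round(0),end=' ')
    print()
```

```text
[0.47894439 0.17396677 0.26156093] 6.3 [-0.24939856 -0.03082624  0.90788794] 0.49930708614934316
wrist [([266, 170, 25, 37, 666], [277.7, 189.7])]
0.8 [277. 236.] 0.9 [277. 229.] 1.0 [278. 221.] 1.1 [278. 210.] 1.2 [278. 197.] 1.3 [278. 182.] 
top [([257, 213, 5, 5, 21], [259.0, 215.0])]
0.8 [278. 217.] 0.9 [274. 216.] 1.0 [271. 216.] 1.1 [267. 215.] 1.2 [263. 214.] 1.3 [258. 214.] 
scene [([270, 232, 7, 12, 61], [272.6, 237.3])]
0.8 [281. 231.] 0.9 [279. 231.] 1.0 [278. 232.] 1.1 [276. 233.] 1.2 [274. 234.] 1.3 [272. 235.]
```

View pics/w5.png

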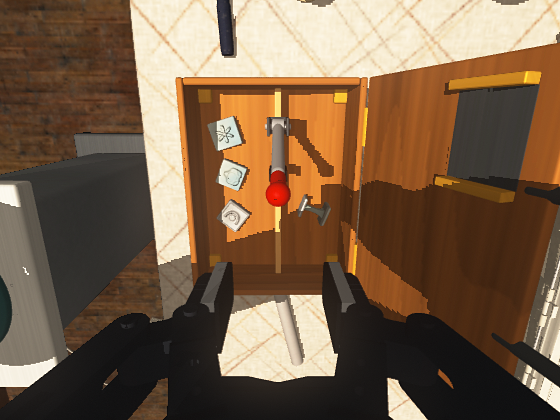

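The ball is at (278,195), so the rod is at about 1.22 rad. I'll regrasp it with more force and finish the swing.

Emit:
jog_arm([
  [0.0, 0, -0.018, 0, 0, 0, 50],
  [0.04, 0, -0.018, 0, 0, 0, 50],
  [0.07, 0, -0.018, 0, 0, 0, 50],
  [0.09, 0, -0.018, 0, 0, 0, 50],
  [0.105, 0, -0.018, 0, 0, 0, 50],
  [0.105, 0, -0.018, 0, 0, 0, 50],
  [0.105, 0, -0.018, 0, 0, 0, 0],
  [0.105, 0, -0.018, 0, 0, 0, 0],
  [0.105, 0, -0.018, 0, 0, 0, 0],
  [0.105, 0, -0.018, 0, 0, 0, 0],
  [0.105, 0, -0.018, 0, 0, 0, 0],
], force=60)

```text
time: 7.55
tool_pos: [0.4792, 0.1923, 0.1579]
tcp_rot: [1.202, 1.214, -1.2]
wrist_force: [-3.4, -1.8, 6.0]
width: 0.18
```

Emit:
jog_arm([
  [0, 0, 0, 0, 0, 0, 35],
  [0.006, 0, 0, 0, 0, 0, 35],
  [0.006, 0, 0, 0, 0, 0, 35],
  [0.006, 0, 0, 0, 0, 0, 0],
  [0.006, 0, 0, 0, 0, 0, 0],
  [0.006, 0, 0, 0, 0, 0, 0],
  [0.006, 0, 0, 0, 0, 0, 0],
], force=60)

```text
time: 8.25
tool_pos: [0.4789, 0.1923, 0.1515]
tcp_rot: [1.201, 1.214, -1.201]
wrist_force: [-0.3, 0.1, -2.0]
width: 0.182
```

Emit:
jog_arm([
  [-0.0015, 0, -0.0045, 0, 0, 0, 0],
  [-0.003, 0, -0.009, 0, 0, 0, 0],
  [-0.0045, 0, -0.015, 0, 0, 0, 0],
  [-0.006, 0, -0.021, 0, 0, 0, 0],
  [-0.0068, 0, -0.027, 0, 0, 0, 0],
  [-0.0074, 0, -0.033, 0, 0, 0, 0],
  [-0.0076, 0, -0.038, 0, 0, 0, 0],
  [-0.0077, 0, -0.0425, 0, 0, 0, 0],
  [-0.0077, 0, -0.0425, 0, 0, 0, 0],
  [-0.0077, 0, -0.0425, 0, 0, 0, 0],
])

```text
time: 9.25
tool_pos: [0.4786, 0.2351, 0.1596]
tcp_rot: [1.202, 1.214, -1.2]
wrist_force: [-1.7, -0.3, 2.3]
width: 0.183
```

Run:
```python
from h import *
st=monitor.read_state();im=imaging.read_camera("wrist");cv2.imwrite("pics/w6.png",im);cv2.imwrite("pics/t6.png",imaging.read_camera("top"))
print(st["tool_pos"],st["time"],st["wrist_force"],st["width"])
```

```text
[0.47863986 0.23506922 0.15958891] 9.25 [-1.72645023 -0.26695702  2.28643444] 0.18331810454794586
```

Still gripped and now near upright. I'll release, rise straight up and look.

Emit:
jog_arm([
  [0, 0, 0, 0, 0, 0, 40],
  [0, 0, 0, 0, 0, 0, 40],
  [0, 0, 0, 0, 0, 0, 40],
  [-0.03, 0, 0, 0, 0, 0, 40],
  [-0.08, 0, 0, 0, 0, 0, 40],
  [-0.12, 0, 0.02, 0, 0, 0, 40],
  [-0.15, 0, 0.06, 0, 0, 0, 40],
  [-0.17, 0, 0.07, 0, 0, 0, 40],
  [-0.17, 0, 0.07, 0, 0, 0, 40],
  [-0.17, 0, 0.07, 0, 0, 0, 40],
])

```text
time: 10.35
tool_pos: [0.4793, 0.1649, 0.3291]
tcp_rot: [1.203, 1.214, -1.201]
wrist_force: [-0.2, 0.5, -0.1]
width: 0.403
```

Run:
```python
from h import *
np.set_printoptions(precision=4,suppress=True)
st=monitor.read_state();im=imaging.read_camera("wrist");cv2.imwrite("pics/w7.png",im);np.save("w7.npy",st,allow_pickle=True)
print(st["tool_pos"],st["time"],st["wrist_force"],st["width"])
rs=[]
for n in("wrist","top","scene"):
    i=im if n=="wrist" else imaging.read_camera(n)
    if n!="wrist":cv2.imwrite(f"pics/{n}7.png",i)
    b,g,r=[i[...,k].astype(int) for k in range(3)]
    m=((r>60)&(r>2.2*g)&(r>2*b)).astype(np.uint8)
    _,_,s,c=cv2.connectedComponentsWithStats(m)
    print(n,[(s[k][:5].tolist(),c[k].round(1).tolist()) for k in range(1,len(s)) if s[k,4]>15 and (n=="wrist" or 230<c[k][0]<300 and c[k][1]>190)])
    for a in np.arange(1.4,1.61,.1):print(a.round(1),proj(n,[.479,.234-.1215*np.cos(a),.062+.1215*np.sin(a)],st).round(0),end=' ')
    print()
```

```text
[0.4793 0.1649 0.3291] 10.35 [-0.1712  0.5123 -0.1309] 0.40286207796015155
wrist [([267, 111, 21, 21, 368], [277.0, 121.1])]
1.4 [277. 143.] 1.5 [278. 129.] 1.6 [278. 114.] 
top []
1.4 [254. 213.] 1.5 [250. 213.] 1.6 [245. 212.] 
scene [([263, 239, 7, 12, 59], [266.1, 243.9])]
1.4 [270. 238.] 1.5 [267. 240.] 1.6 [265. 243.]
```

View pics/w7.png

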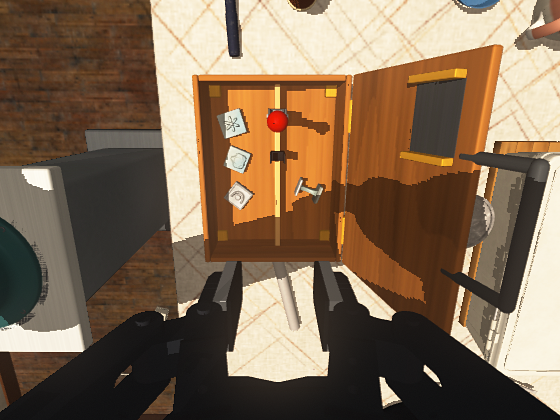

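The rod stands upright: the ball is at (277,121), about 1.55 rad. The handle bar runs from (543,163) to (511,308). I'll locate it by intersecting those rays with the circle round the hinge.

Run:
```python
from h import *
from scipy.optimize import brentq
np.set_printoptions(precision=4,suppress=True)
st=np.load("w7.npy",allow_pickle=True).item()
H=np.array([.563,.075])
for u,v in[(545,163),(528,235),(512,308)]:
    o,d=ray("wrist",u,v,st)
    f=lambda t:np.hypot(*((o+t*d)[[0,2]]-H))-.22
    ts=np.linspace(.02,.6,600);F=[f(t) for t in ts]
    for i in range(599):
        if F[i]*F[i+1]<0:
            p=o+brentq(f,ts[i],ts[i+1])*d;print(u,v,p,np.degrees(np.arctan2(p[2]-H[1],H[0]-p[0])))
for u,v in[(545,163),(528,235),(512,308)]:
    print(onz("wrist",u,v,.286,st))
```

```text
545 163 [0.6321 0.213  0.2839] 108.30759401856868
545 163 [0.7815 0.1871 0.1006] 173.3096980600107
528 235 [0.6331 0.1688 0.2835] 108.59379779959121
528 235 [0.7812 0.101  0.1028] 172.74757715140277
512 308 [0.6355 0.1167 0.2827] 109.24877057753864
512 308 [0.7806 0.0032 0.1076] 171.47719001593373
[0.6304 0.2133 0.286 ]
[0.6311 0.1697 0.286 ]
[0.6328 0.1188 0.286 ]
```

Emit:
jog_arm([
  [-0.02, 0.03, 0, 0, 0, 0, 60],
  [-0.02, 0.08, 0, 0, 0, 0, 60],
  [-0.02, 0.12, 0, 0, 0, 0, 60],
  [-0.02, 0.151, -0.001, 0, 0, 0, 60],
  [-0.02, 0.151, -0.001, 0, 0, 0, 60],
  [-0.02, 0.151, -0.001, 0, 0, 0, 60],
  [-0.02, 0.151, -0.001, 0, 0, 0, 60],
])

```text
time: 11.2
tool_pos: [0.6282, 0.1684, 0.3455]
tcp_rot: [1.197, 1.218, -1.204]
wrist_force: [0.3, 0.8, 0.3]
width: 0.602
```

Run:
```python
from h import *
st=monitor.read_state();im=imaging.read_camera("wrist");cv2.imwrite("pics/w8.png",im);np.save("w8.npy",st,allow_pickle=True)
print(st["tool_pos"],st["time"],st["wrist_force"],st["width"])
for X in[(.630,.210,.285),(.63,.165,.285),(.63,.12,.285)]:print(proj("wrist",X,st))
```

```text
[0.62815594 0.16844991 0.34551081] 11.2 [0.34934447 0.83398422 0.31929399] 0.6022836973016018
[281.85978639 167.27761884]
[280.70524032 235.04384196]
[279.68571027 294.88528269]
```

View pics/w8.png

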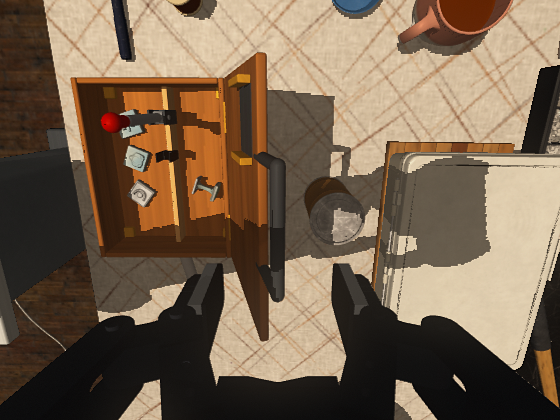

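The bar (277, 158–300) is centred between the fingers. I'll descend and grip it.

Emit:
jog_arm([
  [0.03, 0, 0.002, 0, 0, 0, 60],
  [0.055, 0, 0.002, 0, 0, 0, 60],
  [0.07, 0, 0.002, 0, 0, 0, 60],
  [0.0795, 0, 0.002, 0, 0, 0, 60],
  [0.0795, 0, 0.002, 0, 0, 0, 60],
  [0.0795, 0, 0.002, 0, 0, 0, 0],
  [0.0795, 0, 0.002, 0, 0, 0, 0],
  [0.0795, 0, 0.002, 0, 0, 0, 0],
  [0.0795, 0, 0.002, 0, 0, 0, 0],
  [0.0795, 0, 0.002, 0, 0, 0, 0],
  [0.0795, 0, 0.002, 0, 0, 0, 0],
], force=50)

```text
time: 12.35
tool_pos: [0.6277, 0.1665, 0.2684]
tcp_rot: [1.198, 1.218, -1.203]
wrist_force: [-4.2, 0.5, 5.5]
width: 0.099
```

Run:
```python
from h import *
st=monitor.read_state();print(st["tool_pos"],st["time"],st["wrist_force"],st["width"])
M=R.from_rotvec(st["tcp_rot"]).as_matrix();g=st["tool_pos"]+M[:,0]*-.0187
H=np.array([.563,.075]);v=np.array([H[0]-g[0],g[2]-H[1]]);print(g,np.hypot(*v),np.degrees(np.arctan2(v[1],v[0])))
t0=np.arctan2(v[1],v[0]);c,s=np.cos(YAW),np.sin(YAW)
for t in np.radians([103,100,96,92,88,84,80,76,72,68,65,62,60,58,56]):
    d=.22*np.array([-(np.cos(t)-np.cos(t0))*c,-(np.cos(t)-np.cos(t0))*s,np.sin(t)-np.sin(t0)])
    print(int(np.degrees(t)+.5),(M.T@d).round(4).tolist())
```

```text
[0.62772831 0.16653207 0.26840037] 12.35 [-4.18140641  0.50192662  5.50569072] 0.0987497712145283
[0.6277963  0.16653588 0.28710024] 0.22177708006355135 106.98783086452471
103 [-0.0039, -0.0148, -0.0001]
100 [-0.0062, -0.0261, -0.0001]
96 [-0.0082, -0.0413, -0.0002]
92 [-0.0093, -0.0566, -0.0003]
88 [-0.0092, -0.072, -0.0003]
84 [-0.0081, -0.0873, -0.0004]
80 [-0.0059, -0.1025, -0.0005]
76 [-0.0026, -0.1175, -0.0005]
72 [0.0016, -0.1323, -0.0006]
68 [0.007, -0.1467, -0.0007]
65 [0.0116, -0.1572, -0.0007]
62 [0.0168, -0.1675, -0.0008]
60 [0.0205, -0.1742, -0.0008]
58 [0.0245, -0.1808, -0.0008]
56 [0.0287, -0.1872, -0.0009]
```

Emit:
jog_arm([
  [-0.002, -0.006, 0, 0, 0, 0, 0],
  [-0.0039, -0.0148, 0, 0, 0, 0, 0],
  [-0.0062, -0.0261, 0, 0, 0, 0, 0],
  [-0.0082, -0.0413, 0, 0, 0, 0, 0],
  [-0.0093, -0.0566, 0, 0, 0, 0, 0],
  [-0.0092, -0.072, 0, 0, 0, 0, 0],
  [-0.0081, -0.0873, 0, 0, 0, 0, 0],
  [-0.0059, -0.1025, 0, 0, 0, 0, 0],
  [-0.0026, -0.1175, 0, 0, 0, 0, 0],
  [0.0016, -0.1323, 0, 0, 0, 0, 0],
  [0.0016, -0.1323, 0, 0, 0, 0, 0],
])

```text
time: 13.45
tool_pos: [0.4922, 0.1651, 0.2683]
tcp_rot: [1.197, 1.22, -1.203]
wrist_force: [-1.7, 0.2, 5.7]
width: 0.091
```

Run:
```python
from h import *
st=monitor.read_state();print(st["tool_pos"],st["time"],st["wrist_force"],st["width"])
s=imaging.read_camera("scene")[150:305,205:340];t=imaging.read_camera("top")[150:270,225:325];w=imaging.read_camera("wrist");cv2.imwrite("pics/w9.png",w)
o=np.zeros((480,800,3),np.uint8);o[:465,:405]=cv2.resize(s,None,fx=3,fy=3,interpolation=3);o[:,405:795]=cv2.resize(t,(390,480),interpolation=3)
cv2.imwrite("pics/m9.png",o)
```

```text
[0.49218951 0.16507927 0.26830048] 13.45 [-1.66270008  0.2154097   5.74950384] 0.09114548963621781
```

View pics/m9.png

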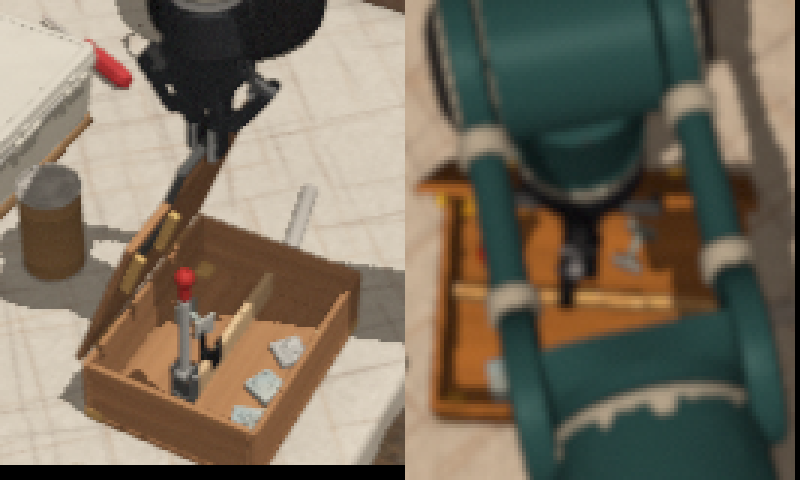

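The views show the ball upright and in line with the slot, and the lid held at about 71°. My grip has crept about 3 mm high on the bar, so I'll ease the grip force and lower along the corrected arc.

Emit:
jog_arm([
  [0.002, 0, 0, 0, 0, 0, 0],
  [0.0045, -0.003, 0, 0, 0, 0, 0],
  [0.008, -0.0116, 0, 0, 0, 0, 0],
  [0.0103, -0.017, 0, 0, 0, 0, 0],
  [0.0126, -0.0222, 0, 0, 0, 0, 0],
  [0.0152, -0.0273, 0, 0, 0, 0, 0],
  [0.0177, -0.0325, 0, 0, 0, 0, 0],
  [0.0196, -0.0358, 0, 0, 0, 0, 0],
  [0.0215, -0.0392, 0, 0, 0, 0, 0],
  [0.0215, -0.0392, 0, 0, 0, 0, 0],
], force=20)

```text
time: 14.6
tool_pos: [0.4517, 0.1647, 0.2488]
tcp_rot: [1.197, 1.221, -1.203]
wrist_force: [-5.8, 0.1, 9.2]
width: 0.094
```

Emit:
jog_arm([
  [0.003, -0.0025, 0, 0, 0, 0, 0],
  [0.0059, -0.0053, 0, 0, 0, 0, 0],
  [0.007, -0.007, 0, 0, 0, 0, 0],
  [0.008, -0.0085, 0, 0, 0, 0, 0],
  [0.009, -0.01, 0, 0, 0, 0, 0],
  [0.0101, -0.0117, 0, 0, 0, 0, 0],
  [0.0101, -0.0117, 0, 0, 0, 0, 0],
])

```text
time: 15.3
tool_pos: [0.4422, 0.1646, 0.2428]
tcp_rot: [1.202, 1.215, -1.197]
wrist_force: [1.0, -1.9, 13.4]
width: 0.094
```

Run:
```python
from h import *
st=monitor.read_state();print(st["tool_pos"],st["time"],st["wrist_force"],st["width"])
s=imaging.read_camera("scene")[150:305,205:340];w=imaging.read_camera("wrist")
o=np.zeros((480,800,3),np.uint8);o[:465,:405]=cv2.resize(s,None,fx=3,fy=3,interpolation=3);o[:316,405:]=cv2.resize(w,(395,316),interpolation=3)
cv2.imwrite("pics/m10.png",o)
```

```text
[0.44218977 0.1646149  0.2428021 ] 15.3 [ 1.04110788 -1.90011593 13.4033695 ] 0.0937237169306854
```

The lid is blocked at about 57°, with the force up to 13 N, so it is resting on the ball. I've reached the picture limit, so I'll check by numbers: relax, then check the ball.

Emit:
jog_arm([
  [0, 0, 0, 0, 0, 0, 0],
  [0, 0, 0, 0, 0, 0, 0],
])

```text
time: 15.6
tool_pos: [0.4428, 0.1646, 0.2433]
tcp_rot: [1.203, 1.213, -1.194]
wrist_force: [4.1, 0.1, 2.3]
width: 0.094
```

```bash
cat > chk.py <<'E'
from h import *
np.set_printoptions(precision=4,suppress=True)
st=monitor.read_state();print(st["tool_pos"],st["time"],st["wrist_force"],st["width"])
n="scene";i=imaging.read_camera(n)
b,g,r=[i[...,k].astype(int) for k in range(3)]
m=((r>60)&(r>2.2*g)&(r>2*b)).astype(np.uint8)
_,_,s,c=cv2.connectedComponentsWithStats(m)
print([(s[k][:5].tolist(),c[k].round(1).tolist()) for k in range(1,len(s)) if s[k,4]>5 and 220<c[k][0]<310 and c[k][1]>190])
y=((r>150)&(g>110)&(b<80)).astype(np.uint8)
_,_,s,c=cv2.connectedComponentsWithStats(y)
print("brass",[(s[k][:5].tolist(),c[k].round(1).tolist()) for k in range(1,len(s)) if s[k,4]>8 and 220<c[k][0]<330 and 190<c[k][1]<310])
for th in(60,57,56,53,45):
    t=np.radians(th);P=lambda rr,y,dz=0:[.563-rr*np.cos(t)+dz*np.sin(t),y,.075+rr*np.sin(t)+dz*np.cos(t)]
    print(th,"edge L",proj(n,P(.18,.279)).round(1),"slot",proj(n,P(.137,.234)).round(1),"cheeks",proj(n,P(.137,.261,-.005)).round(1),proj(n,P(.137,.207,-.005)).round(1))
E
python3 chk.py
```

```text
[0.4428 0.1646 0.2433] 15.6 [4.1097 0.1388 2.308 ] 0.09424673460737942
[([265, 240, 5, 11, 33], [267.1, 244.7])]
brass []
60 edge L [258.7 240.7] slot [260.5 237.2] cheeks [256.8 244.9] [267.  232.1]
57 edge L [261.6 243.2] slot [262.5 239. ] cheeks [258.8 246.8] [269.  233.9]
56 edge L [262.5 244. ] slot [263.2 239.6] cheeks [259.5 247.4] [269.6 234.5]
53 edge L [265.2 246.6] slot [265.2 241.5] cheeks [261.4 249.4] [271.5 236.4]
45 edge L [271.8 253.8] slot [270.  246.7] cheeks [266.2 254.7] [276.1 241.7]
```

The red ball is at (267,245), unchanged from upright and partly hidden by the near cheek. I'll open slightly and watch the lid.

Emit:
jog_arm([
  [0, 0, 0, 0, 0, 0, 13],
  [0, 0, 0, 0, 0, 0, 16],
  [0, 0, 0, 0, 0, 0, 20],
  [0, 0, 0, 0, 0, 0, 25],
  [0, 0, 0, 0, 0, 0, 32],
  [0, 0, 0, 0, 0, 0, 32],
])

```text
time: 16.25
tool_pos: [0.4425, 0.1646, 0.243]
tcp_rot: [1.203, 1.214, -1.195]
wrist_force: [-0.0, -0.3, -0.0]
width: 0.319
```

```bash
python3 chk.py | head -3
python3 - <<'E'
from h import *
im=imaging.read_camera("wrist");cv2.imwrite("pics/w11.png",im)
print([np.flatnonzero(im[v,225:330].mean(1)<60)+225 for v in()])
E
```

```text
[0.4425 0.1646 0.243 ] 16.25 [-0.0043 -0.3459 -0.0246] 0.3191934401438324
[([265, 240, 5, 11, 35], [266.9, 244.7])]
brass []
[]
```

Free, with the ball unchanged. I'll withdraw straight up and back.

Emit:
jog_arm([
  [-0.01, 0, 0, 0, 0, 0, 32],
  [-0.03, 0, 0, 0, 0, 0, 32],
  [-0.06, 0, 0, 0, 0, 0, 40],
  [-0.1, 0, 0, 0, 0, 0, 40],
  [-0.13, 0, 0, 0, 0, 0, 40],
  [-0.13, -0.01, 0, 0, 0, 0, 40],
  [-0.13, -0.01, 0, 0, 0, 0, 40],
])

```text
time: 17.05
tool_pos: [0.4318, 0.1643, 0.3747]
tcp_rot: [1.205, 1.213, -1.192]
wrist_force: [-0.6, -0.1, -0.4]
width: 0.398
```

```bash
python3 chk.py
python3 - <<'E'
from h import *
st=monitor.read_state();im=imaging.read_camera("wrist");cv2.imwrite("pics/w12.png",im);print(st["tool_pos"])
for th in(60,57,55,50,40):
    t=np.radians(th);print(th,proj("wrist",[.563-.22*np.cos(t),.164,.075+.22*np.sin(t)],st).round(1))
g=cv2.cvtColor(im,cv2.COLOR_BGR2GRAY);hsv=cv2.cvtColor(im,cv2.COLOR_BGR2HSV)
for v in range(120,340,20):
    d=((g[v]<75)&(hsv[v,:,1]<90)).astype(int);e=np.flatnonzero(np.diff(np.r_[0,d,0]));print(v,[(a,b) for a,b in e.reshape(-1,2) if b-a>6])
E
```

```text
[0.4318 0.1643 0.3747] 17.05 [-0.6346 -0.0509 -0.4245] 0.3984324497254043
[([265, 240, 5, 11, 36], [266.9, 244.6])]
brass []
60 edge L [258.7 240.7] slot [260.5 237.2] cheeks [256.8 244.9] [267.  232.1]
57 edge L [261.6 243.2] slot [262.5 239. ] cheeks [258.8 246.8] [269.  233.9]
56 edge L [262.5 244. ] slot [263.2 239.6] cheeks [259.5 247.4] [269.6 234.5]
53 edge L [265.2 246.6] slot [265.2 241.5] cheeks [261.4 249.4] [271.5 236.4]
45 edge L [271.8 253.8] slot [270.  246.7] cheeks [266.2 254.7] [276.1 241.7]
[0.43161984 0.16410843 0.37323267]
60 [303.6 210.4]
57 [290.9 208.2]
55 [283.  206.6]
50 [265.  202.7]
40 [236.9 194.7]
120 []
140 []
160 [(np.int64(0), np.int64(26)), (np.int64(61), np.int64(203))]
180 [(np.int64(100), np.int64(204)), (np.int64(522), np.int64(529))]
200 [(np.int64(103), np.int64(205)), (np.int64(518), np.int64(528))]
220 [(np.int64(106), np.int64(206)), (np.int64(286), np.int64(297))]
240 [(np.int64(109), np.int64(163)), (np.int64(286), np.int64(297)), (np.int64(508), np.int64(515))]
260 [(np.int64(80), np.int64(88)), (np.int64(112), np.int64(145)), (np.int64(285), np.int64(299)), (np.int64(504), np.int64(511))]
280 [(np.int64(18), np.int64(34)), (np.int64(40), np.int64(84)), (np.int64(115), np.int64(127)), (np.int64(207), np.int64(243)), (np.int64(322), np.int64(348))]
300 [(np.int64(0), np.int64(36)), (np.int64(47), np.int64(70)), (np.int64(118), np.int64(125)), (np.int64(198), np.int64(242)), (np.int64(314), np.int64(357))]
320 [(np.int64(121), np.int64(163)), (np.int64(169), np.int64(238)), (np.int64(318), np.int64(389)), (np.int64(392), np.int64(430))]
```

The handle is at u≈291, which is 57° open, so the prop is carrying the lid. I'll wait, recheck and hand in.

Emit:
jog_arm([
  [-0.03, -0.02, 0, 0, 0, 0, 40],
  [-0.03, -0.02, 0, 0, 0, 0, 40],
  [-0.03, -0.02, 0, 0, 0, 0, 40],
  [-0.03, -0.02, 0, 0, 0, 0, 40],
  [-0.03, -0.02, 0, 0, 0, 0, 40],
  [-0.03, -0.02, 0, 0, 0, 0, 40],
  [-0.03, -0.02, 0, 0, 0, 0, 40],
  [-0.03, -0.02, 0, 0, 0, 0, 40],
])

```text
time: 17.95
tool_pos: [0.4114, 0.1636, 0.4018]
tcp_rot: [1.202, 1.215, -1.196]
wrist_force: [-0.4, -0.3, -0.6]
width: 0.402
```

```bash
python3 chk.py|head -2
python3 - <<'E'
from h import *
from workcell import finish_job
st=monitor.read_state();im=imaging.read_camera("wrist")
print([proj("wrist",[.563-.22*np.cos(np.radians(t)),.164,.075+.22*np.sin(np.radians(t))],st).round(1) for t in(60,57,54)])
g=cv2.cvtColor(im,cv2.COLOR_BGR2GRAY);hsv=cv2.cvtColor(im,cv2.COLOR_BGR2HSV)
for v in(200,220,240):
    d=((g[v]<75)&(hsv[v,:,1]<90)).astype(int);e=np.flatnonzero(np.diff(np.r_[0,d,0]));print(v,[(int(a),int(b)) for a,b in e.reshape(-1,2) if b-a>6 and 220<a<400])
a=cv2.imread("pics/top0.png").astype(int);b=imaging.read_camera("top").astype(int);D=abs(a-b).max(2)
print("spool",np.median(D[200:220,194:212]),"marker",np.median(D[236:245,182:226]),"setter",np.median(D[218:230,318:360]))
print(finish_job())
E
```

```text
[0.4114 0.1636 0.4018] 17.95 [-0.3993 -0.2887 -0.6321] 0.4022165622259568
[([265, 240, 5, 11, 36], [267.0, 244.7])]
[array([324.2, 200.8]), array([312.3, 198.9]), array([301.2, 197. ])]
200 []
220 [(307, 317)]
240 [(307, 327)]
spool 2.0 marker 2.0 setter 3.0
the job is handed in; nothing more can be done
None
```

The lid is propped open on the upright rod. I handed the job in at about 18 s with the gripper clear of everything.

- **Rod:** The ball slipped out of the grip partway up the first swing. I regrasped it with more force and stood the rod up, measuring about 1.55 rad from vertical view checks (1.57 is exactly upright).
- **Lid:** I brought it forward by the handle and lowered it until it met resistance, about 13 N at the wrist at about 57° open. I then relaxed the grip and let go. My grip rode 2–4 mm high on the handle bar during the swing, but the bar stayed held.
- **Last checks:** About 1.7 s after I let go, the lid still read about 56–57° open (56° expected). The red ball had not moved in the scene view, and the wrist force was under 1 N. The spool, marker and setter areas of the top image matched the start.
- **Not confirmed:** I had used all 12 pictures, so these final checks are by numbers only. I could not directly see the ball between the brass cheeks at the end; my brass colour check found nothing. I judge it seated from the lid angle and the ball's position.

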